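Index the vial carousel to bring the red-capped vial to the reader

ROBOT

A 6-joint arm with a two-finger parallel gripper is mounted at the origin on the work surface. World frame = base frame: x ahead of the robot, y to its left, z up, the work surface at z = 0. Lengths are in m, angles in degrees, forces in N, time in s.
With the tool pointing down it reaches from about 0.375 to 0.9 m from the base axis. Payload 3.1 kg.
Tool frame: the origin (TCP) lies midway between the tips of the shut fingers; the grasp point (between the pads) lies ctrl.hold_point_z behind it (ctrl.hold_point_z is the distance from the TCP to the grasp point, in m); z points along the fingers, y is the direction in which the jaws open and shut (so a half turn about z gives the same grasp; the last joint's range is limited). The gripper opens to 85 mm and grips with 20 to 120 N. Pads are 22 mm wide; open, the fingers measure 114 mm over their backs; the gripper's body (76 mm by 85 mm) begins 54 mm behind the grasp point. The pads swing forward as they close: fully open they stand 13 mm farther back than shut.
Start: joints at [62.424, 30.224, 82.088, -0, 67.689, -10.227], TCP at [0.186, 0.597, 0.231] pointing down, gripper open.
Joint ranges: [-176.69, 176.69], [-43.24, 126.21], [12.49, 139.97], [-82, 262], [0, 151.66], [-163.58, 163.58]. Speed limits (degrees/s): [159.86, 159.86, 180, 180, 180, 180].

INTERFACE

Orientations are given as [roll, pitch, yaw] about the fixed x, y, z axes, in that order (R = Rz(yaw) Ry(pitch) Rx(roll)).
In Python, from rig import sensors, vision, ctrl, nets gives the robot as it stands.
- The arm moves only by the tool apply_moves, never from a script. Its argument "deltas" is a list that holds one entry, the list of rows, each a list of 7 numbers: the finger opening in mm, from 0 to 85.4, then the shift along the tool's x, y, z normalised to -1 to 1, where 1 is 5 cm, then the turn, a rotation vector about the tool's x, y, z normalised to -1 to 1, where 1 is 8 degrees. In form: [[[claw, tx, ty, tz, rx, ry, rz], ...]]. A call has 1 to 10 rows; each row shifts and turns the commanded pose from where the row before left it, along the tool's axes as they then stand; what a row does not reach is not made up. A row lasts 1/10 s, in which the tool goes at most 50 mm and 8.59 degrees, less where a joint would pass 70% of its speed; a pose out of reach is approached as far as the arm can. A call with a number of a shift or a turn outside -1 to 1 is refused whole. A call with a gripper value outside its range is refused whole. The fingers move at their own pace and stop on an object; "grip_force" is the grip in N (left out, the last holds). Time passes only in rows, so rows that do not move let the fingers close. It gives the time, the measured TCP pose, the force and the opening at its end, in the units of the state.
- sensors.get_state(): the state, without advancing time (a new reading comes with each control period).
- vision.snapshot(name): name is "side" or "top" or "wrist"; returns the picture (420x560x3 uint8, blue, green, red); there is no depth.
- vision.camera_model(name): a dict with "mtx" (3x3 intrinsics, pixels), "origin" and "orientation" of the camera in the world. Camera axes: x right, y down, z forward; pixel columns grow to the right and rows downward; lengths in m; the calibration is good to about 2 mm. The wrist camera is an equidistant fisheye: a pixel r from the principal point sees the ray r / f radians off the axis. A picture is of the moment at which its call begins: read the wrist's pose just before it. camera_model takes no time and is no camera call; for the wrist camera it gives the pose at the moment of the call.
- ctrl.job_done(): hands the job in, once; it reports no verdict.
Trained networks look in the newest picture that a camera, given by its name, has taken for a name from the list of things; names that differ only in an ending like _2 or _b are one class to them, and where a whole thing is asked for, a point or a joint stands for the part that bears it (a point fixed in the world has none). Each returns a list of dicts, best first, with "score" (0 to 1); they miss things now and then, are a little off and sometimes report something else, mostly with a low value. They report only what shows in the picture. A call takes as long as a camera call.
- nets.search_frame(camera, name): "pixel" ([row, column] in pixels, amid what is visible of it).
- nets.tip_of(camera, name): "pixel" ([row, column] in pixels: a listed point, or the origin of a listed thing).
The state is a dict: "t": time; "joint_positions": joint angles; "joint_velocities": joint speeds; "tau": joint torques, N m; "tool_pos": TCP position; "tcp_rot": TCP orientation; "wrist_force": force on the tool from outside, world axes, zero at the start; "wrist_torque": the same for the moment, N m; "grip_width": opening from 0.0 (shut) to 1.0 (fully open).
Only numpy, scipy, OpenCV 4.12 (cv2) and the standard library are available. Lean on these libraries where they do the work, as an engineer would, in place of code of your own. Each camera call takes 0.05 s, during which the arm holds its last target. There are 200 camera calls.

TASK

On the sample carousel with the orange handle, bring the red-capped vial to the reading head (the grey block with the yellow arrow): pull the spring-loaded handle up, turn the carousel one notch, and let the handle drop fully home in that notch. Leave the vial standing in its well the whole time, and do not pull the blue handle of the other carousel.

Things in the scene. Friction and masses are not known exactly. Their poses are not given: they have to be found in the camera images.
- orange_grip (a point): Centre of the orange handle's grip bar, on the vertical turning axis, 103 mm above the table when home. Bar 70 mm long (x), 16 wide (y), 30 high (z, up); under it a stem, then a steel arm 100 x 16 mm along the bar, top at 75 mm. Lifts up to 24 mm against 7 to 13 N; from 18 mm up it turns easily with the carousel. Notches every 60 deg; let go within 10 deg of one it drops home, else it stays up.
- orange_reading_point (a point): Fixed point before the orange carousel's reading head where the vial must stand: on the disc top, 44 mm above the table, 95 mm from the axis. x points from the head to the axis. The head is a grey block 44 x 62 mm, 80 mm high, beyond the 238 mm disc on the robot's side, with a yellow arrow on top. A white-capped vial stands here at first. The disc has six square white wells, 26 mm high.
- red_vial: Red-capped glass vial, 28 mm across, 58 mm high, 25 to 50 g, standing loose in a well (1.5 mm play all round) on the orange carousel, 95 mm from its axis, one notch (60 deg) to one side or the other of the reading point; its top is 102 mm above the table, as are the other vials'. Origin at the centre of its underside, z up along it.
- blue_grip (a point): Centre of the blue handle's grip bar on a second carousel of the same make and size, to be left alone. It stands beside the orange one, to its left or right, their axes at least 300 mm apart.

How it is judged:
By the outcome, as a careful person would: the job done as asked, in the order asked, and still so for the second after the job is handed in, with the robot touching nothing.
It also fails if it takes over 38 s, if anything falls off the work surface, if the arm or the gripper's body presses on something with over 40 N, if the wrist force passes 120 N, or if a joint passes its speed limit or range.

## Working session

There is one attempt and no reset: what is moved stays moved. The work goes in short steps, Python scripts to look and compute and a tool call to move; the robot and the scene stay as the last step left them, time stands still between calls to the robot, and variables do not carry over. Pictures are saved under pics/ and viewed, about 8 in all and at most 12, crops included, and the job is handed in when it is done.

Besides the shell and the picture viewer there is one more tool, called as name([rows], argument=value, ...), one row to a line, values as JSON. apply_moves: Moves the arm, as the interface text tells. Its arguments: {"type":"object","properties":{"deltas":{"type":"array","items":{"type":"array","items":{"type":"array","items":{"type":"number"}}}},"grip_force":{"type":"number"}},"required":["deltas"]}

```bash
mkdir -p pics; cat > h.py <<'E'
import numpy as np, cv2
from rig import sensors, vision, ctrl, nets
def ray(cam,px,m=None):
    m=m or vision.camera_model(cam); K=np.array(m["mtx"]); o=np.array(m["origin"],float)
    R=np.array(m["orientation"],float)
    if R.shape!=(3,3):
        from scipy.spatial.transform import Rotation as Ro
        R=Ro.from_euler('xyz',R,degrees=True).as_matrix()
    r,c=px; u=np.array([(c-K[0,2])/K[0,0],(r-K[1,2])/K[1,1]])
    if cam=="wrist":
        t=np.linalg.norm(u); d=np.r_[u/t*np.sin(t),np.cos(t)] if t>0 else np.array([0,0,1.])
    else: d=np.r_[u,1]
    return o,R@d
def at_z(cam,px,z,m=None):
    o,d=ray(cam,px,m); return o+d*(z-o[2])/d[2]
E
python3 - <<'E'
from h import *
print(sensors.get_state(), ctrl.hold_point_z)
ims=[]
for c in ["top","side"]:
    im=vision.snapshot(c); cv2.imwrite(f"pics/{c}0.png",im)
    print(c,vision.camera_model(c))
    for n,z in [("orange_grip",.103),("orange_reading_point",.044),("red_vial",.044),("blue_grip",.103)]:
        for q in nets.tip_of(c,n)[:2]: print(c,n,q,at_z(c,q["pixel"],z).round(4))
E
```

```text
{'t': 0.0, 'joint_positions': array([ 6.24245603e+01,  3.02794774e+01,  8.21576961e+01,  1.11952465e-03,
        6.76894776e+01, -1.02295934e+01]), 'joint_velocities': array([-0.09963963,  0.05068434, -0.05919759, -0.08082618, -0.07510395,
        0.01089215]), 'tau': array([-7.36849711e-05, -4.42339075e+01, -1.78027743e+01, -1.75529685e-04,
        8.21525522e-03, -1.25207117e-05]), 'tool_pos': array([0.18598497, 0.59592401, 0.23032087]), 'tcp_rot': array([-1.79875546e+02, -2.35106631e-02,  1.62653702e+02]), 'wrist_force': array([-0.0979118 ,  0.09197424,  0.58750395]), 'wrist_torque': array([-0.01915834, -0.02091684, -0.0336604 ]), 'grip_width': 0.9987344042376011} 0.0187
top {'mtx': array([[381.99853506,   0.        , 286.56490337],
       [  0.        , 381.99853506, 202.98984254],
       [  0.        ,   0.        ,   1.        ]]), 'origin': array([ 0.36319861, -0.0137351 ,  0.89853319]), 'orientation': array([-171.95393559,    0.95049452,  -91.24497739])}
top orange_grip {'pixel': [197.4, 362.1], 'score': 0.86} [ 0.484  -0.1619  0.103 ]
top orange_reading_point {'pixel': [241.
[... 314 characters left out ...]
ray([[500.74311472,   0.        , 280.73079011],
       [  0.        , 500.74311472, 206.57360194],
       [  0.        ,   0.        ,   1.        ]]), 'origin': array([ 0.10110993, -0.80759511,  0.66699674]), 'orientation': array([-123.08568642,   -1.29602871,  -25.02932492])}
side orange_grip {'pixel': [243.2, 314.2], 'score': 0.79} [ 0.4835 -0.1659  0.103 ]
side orange_grip {'pixel': [287.5, 276.7], 'score': 0.26} [ 0.3692 -0.2479  0.103 ]
side orange_reading_point {'pixel': [288.1, 276.3], 'score': 0.94} [ 0.3959 -0.1905  0.044 ]
side red_vial {'pixel': [300.1, 327.8], 'score': 0.89} [ 0.4668 -0.2556  0.044 ]
side blue_grip {'pixel': [159.1, 236.8], 'score': 0.59} [0.4702 0.2025 0.103 ]
```

View pics/top0.png

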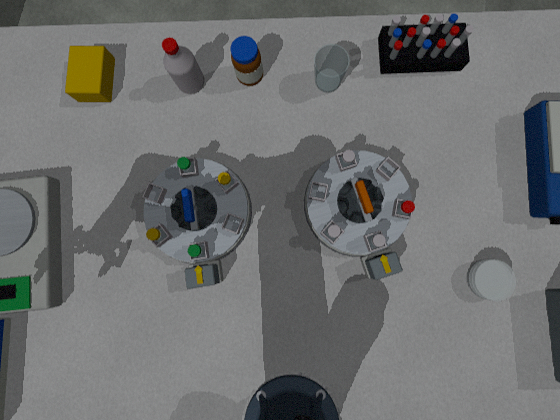

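View pics/side0.png

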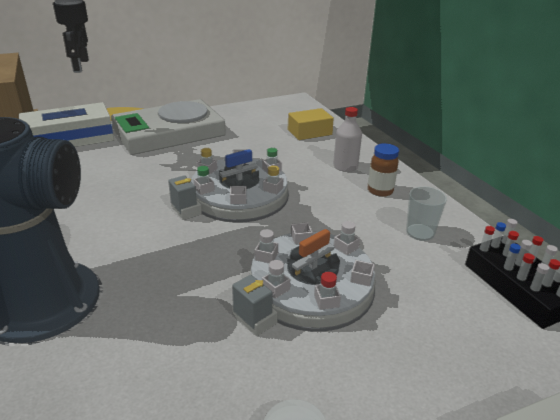

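The orange axis is near (0.484, -0.163). The arrow, head and bar lie at about 19°, and the red vial is at about -104° as seen from the axis, so the carousel must turn -60° (clockwise from above). The top view has the grip at row 197, column 362 and the red vial at row 212, column 403.

apply_moves([
  [[85,-0.567,-0.706,0,0,0,0],[85,-0.567,-0.706,0,0,0,0],[85,-0.567,-0.706,0,0,0,0],[85,-0.567,-0.706,0,0,0,0],[85,-0.567,-0.706,0,0,0,0],[85,-0.567,-0.706,0,0,0,0],[85,-0.567,-0.706,0,0,0,0],[85,-0.567,-0.706,0,0,0,0],[85,-0.567,-0.706,0,0,0,0],[85,-0.567,-0.706,0,0,0,0]],
])

```text
t: 1.5
tool_pos: [0.3523, 0.1735, 0.2317]
tcp_rot: [180.0, 0.1, 162.7]
wrist_force: [1.4, 0.7, -0.3]
grip_width: 0.996
```

apply_moves([
  [[85,-0.567,-0.706,0,0,0,0],[85,-0.567,-0.706,0,0,0,0],[85,-0.567,-0.706,0,0,0,0],[85,-0.567,-0.706,0,0,0,0],[85,-0.567,-0.706,0,0,0,0],[85,-0.567,-0.706,0,0,0,0],[85,-0.567,-0.706,0,0,0,0],[85,-0.567,-0.706,0,0,0,0],[85,0,0,0,0,0,-0.9],[85,0,0,0,0,0,-0.9]],
])

```text
t: 2.5
tool_pos: [0.4845, -0.164, 0.2312]
tcp_rot: [-180.0, 0.0, 177.2]
wrist_force: [-0.8, -1.0, 0.3]
grip_width: 0.994
```

apply_moves([
  [[85,0,0,0,0,0,-0.9],[85,0,0,0,0,0,-0.9],[85,0,0,0,0,0,-0.9],[85,0,0,0,0,0,0],[85,0,0,0,0,0,0]],
])

```text
t: 3.0
tool_pos: [0.484, -0.1622, 0.2314]
tcp_rot: [-180.0, 0.0, -161.5]
wrist_force: [-0.5, -0.4, 0.4]
grip_width: 0.997
```

```bash
python3 - <<'E'
from h import *
s=sensors.get_state(); print(s["tool_pos"],s["tcp_rot"],s["wrist_force"])
m=vision.camera_model("wrist"); im=vision.snapshot("wrist"); cv2.imwrite("pics/w0.png",im); print(m)
for n,z in [("orange_grip",.103),("orange_reading_point",.044),("red_vial",.044)]:
    for q in nets.tip_of("wrist",n)[:2]: print(n,q,at_z("wrist",q["pixel"],z,m).round(4))
E
```

```text
[ 0.48398235 -0.1621518   0.23142378] [-1.79987612e+02  8.07679046e-03 -1.61498590e+02] [-0.46146257 -0.44678404  0.38928465]
{'mtx': array([[325.1922621 ,   0.        , 279.07810142],
       [  0.        , 325.1922621 , 212.23729589],
       [  0.        ,   0.        ,   1.        ]]), 'origin': array([ 0.41353186, -0.18567306,  0.37461003]), 'orientation': array([1.63058181e+02, 3.93742828e-02, 1.08508304e+02])}
orange_grip {'pixel': [204.1, 275.3], 'score': 0.7} [ 0.4861 -0.165   0.103 ]
orange_reading_point {'pixel': [92.0, 278.9], 'score': 0.61} [ 0.3904 -0.1938  0.044 ]
red_vial {'pixel': [143.2, 199.4], 'score': 0.96} [ 0.4646 -0.2556  0.044 ]
```

View pics/w0.png

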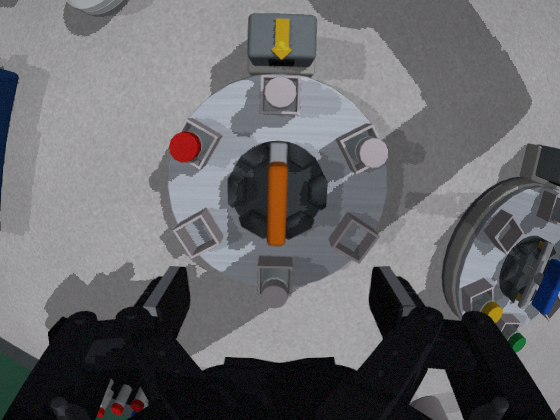

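The wrist view shows the bar running from about (162,278) to (245,276). It lines up with the arrow, and the red vial is at (147,185). I'll refine the bar's centre and angle from the colour mask.

```bash
python3 - <<'E'
from h import *
im=cv2.imread("pics/w0.png"); m=vision.camera_model("wrist")
h=cv2.cvtColor(im,cv2.COLOR_BGR2HSV); k=cv2.inRange(h,(5,150,60),(18,255,255)); k[:,:240]=0;k[:,320:]=0
ys,xs=np.nonzero(k); print(len(ys),ys.min(),ys.max())
P=np.array([at_z("wrist",(a,b),.118,m)[:2] for a,b in zip(ys,xs)],np.float32)
print(cv2.minAreaRect(P))
E
```

```text
1562 162 245
((0.48238351941108704, -0.1649686098098755), (0.07104876637458801, 0.015690315514802933), 17.10737419128418)
```

apply_moves([
  [[50,0.015,-0.05,0.5,0,0,0.15],[50,0,0,0.6,0,0,0],[50,0,0,0.6,0,0,0],[50,0,0,0.5,0,0,0],[50,0,0,0.4,0,0,0],[50,0,0,0.3,0,0,0],[50,0,0,0,0,0,0],[50,0,0,0,0,0,0]],
])

```text
t: 4.0
tool_pos: [0.4842, -0.1648, 0.0864]
tcp_rot: [180.0, -0.0, -162.6]
wrist_force: [-0.8, 0.3, 0.1]
grip_width: 0.587
```

apply_moves([
  [[0,0,0,0,0,0,0],[0,0,0,0,0,0,0],[0,0,0,0,0,0,0],[0,0,0,0,0,0,0],[0,0,0,0,0,0,0],[0,0,0,0,0,0,0],[0,0,0,0,0,0,0],[0,0,0,0,0,0,0]],
], grip_force=60)

```text
t: 4.8
tool_pos: [0.4844, -0.1644, 0.0874]
tcp_rot: [-180.0, 0.1, -162.6]
wrist_force: [-0.0, 2.7, 6.2]
grip_width: 0.177
```

```bash
python3 - <<'E'
from h import *
s=sensors.get_state(); print(s["t"],s["tool_pos"],s["tcp_rot"],s["wrist_force"],s["wrist_torque"],s["grip_width"])
im=vision.snapshot("wrist"); cv2.imwrite("pics/w1.png",im)
E
```

```text
4.8 [ 0.48440088 -0.16443792  0.08743031] [-1.79972133e+02  7.01076795e-02 -1.62566407e+02] [-0.02171402  2.70254697  6.15100264] [ 0.38787689 -0.01661001  0.01025477] 0.17654828091803743
```

View pics/w1.png

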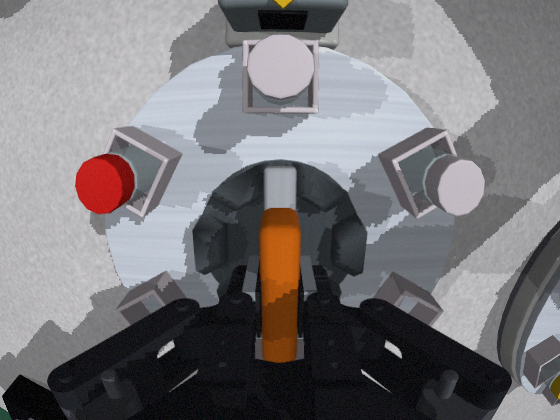

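The grip is on the bar with an opening of about 15 mm, centred. Next is the lift.

apply_moves([
  [[0,0,0,-0.06,0,0,0],[0,0,0,-0.06,0,0,0],[0,0,0,-0.06,0,0,0],[0,0,0,-0.06,0,0,0],[0,0,0,-0.06,0,0,0],[0,0,0,-0.06,0,0,0],[0,0,0,-0.06,0,0,0],[0,0,0,0,0,0,0],[0,0,0,0,0,0,0]],
], grip_force=80)

```text
t: 5.75
tool_pos: [0.4843, -0.1644, 0.1071]
tcp_rot: [180.0, 0.0, -162.6]
wrist_force: [3.8, 2.8, -10.8]
grip_width: 0.172
```

```bash
python3 - <<'E'
from h import *
s=sensors.get_state(); print(s["t"],s["tool_pos"],s["tcp_rot"],s["wrist_force"],s["wrist_torque"],s["grip_width"])
im=vision.snapshot("side"); cv2.imwrite("pics/s1.png",cv2.resize(im[150:350,200:420],None,fx=2.5,fy=2.5))
E
```

```text
5.75 [ 0.48428126 -0.16442489  0.10713974] [ 1.79980431e+02  3.54470559e-02 -1.62569941e+02] [  3.84800203   2.79104405 -10.82560211] [ 0.39465567 -0.76778737  0.00664066] 0.17189043373896554
```

View pics/s1.png

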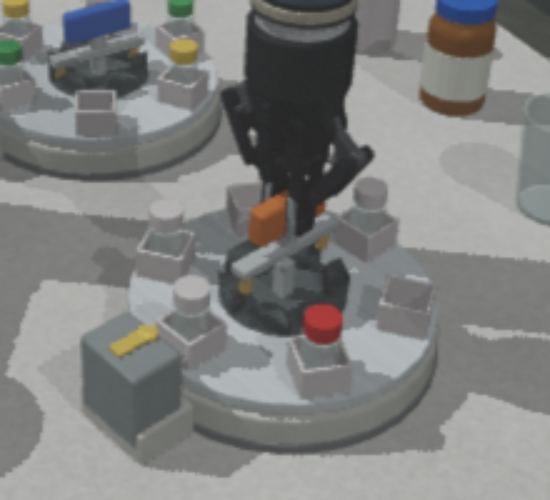

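The handle is up about 20 mm and holding (10.8 N). I'll add 2 mm and turn in steps.

apply_moves([
  [[0,0,0,-0.04,0,0,0],[0,0,0,0,0,0,0.2],[0,0,0,0,0,0,0.3],[0,0,0,0,0,0,0.4],[0,0,0,0,0,0,0.5],[0,0,0,0,0,0,0.5],[0,0,0,0,0,0,0.5],[0,0,0,0,0,0,0.5],[0,0,0,0,0,0,0]],
])

```text
t: 6.7
tool_pos: [0.4842, -0.1643, 0.109]
tcp_rot: [179.9, 0.0, 174.2]
wrist_force: [4.0, 3.4, -10.6]
grip_width: 0.177
```

```bash
python3 - <<'E'
from h import *
s=sensors.get_state(); print(s["t"],s["tool_pos"],s["tcp_rot"],s["wrist_force"],s["wrist_torque"],s["joint_positions"].round(1))
im=vision.snapshot("side"); cv2.imwrite("pics/s2.png",cv2.resize(im[150:350,200:420],None,fx=2.5,fy=2.5))
E
```

```text
6.7 [ 0.48424783 -0.16426551  0.10896884] [1.79949881e+02 1.28818348e-02 1.74150580e+02] [  4.01844074   3.43316071 -10.58768841] [ 0.45534391 -0.84151439 -0.09292422] [-3.130e+01  3.250e+01  1.046e+02  1.000e-01  4.290e+01 -1.155e+02]
```

View pics/s2.png

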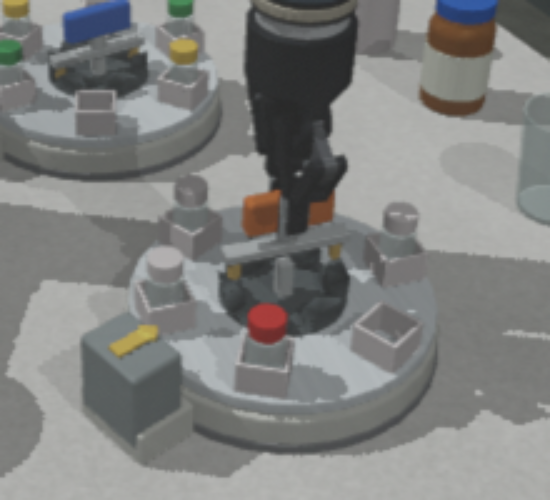

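The carousel turns with the handle and the vials are upright. 37° remain.

apply_moves([
  [[0,0,0,0,0,0,0.5],[0,0,0,0,0,0,0.5],[0,0,0,0,0,0,0.5],[0,0,0,0,0,0,0.5],[0,0,0,0,0,0,0.5],[0,0,0,0,0,0,0.5],[0,0,0,0,0,0,0.5],[0,0,0,0,0,0,0.5],[0,0,0,0,0,0,0.4],[0,0,0,0,0,0,0.2]],
])

```text
t: 7.75
tool_pos: [0.4844, -0.164, 0.109]
tcp_rot: [179.9, -0.0, 137.3]
wrist_force: [5.5, 4.5, -11.0]
grip_width: 0.168
```

apply_moves([
  [[0,0,0,0,0,0,0],[0,0,0,0,0,0,0]],
])

```text
t: 7.95
tool_pos: [0.4843, -0.164, 0.109]
tcp_rot: [179.9, -0.0, 137.4]
wrist_force: [5.8, 3.7, -11.1]
grip_width: 0.175
```

```bash
python3 - <<'E'
from h import *
s=sensors.get_state(); print(s["t"],s["tool_pos"],s["tcp_rot"],s["wrist_force"],s["wrist_torque"],s["grip_width"])
im=vision.snapshot("side"); cv2.imwrite("pics/s3.png",cv2.resize(im[150:350,200:420],None,fx=2.5,fy=2.5))
for q in nets.tip_of("side","red_vial")[:2]: print(q,at_z("side",q["pixel"],.044))
E
```

```text
7.95 [ 0.48433017 -0.16399825  0.10896008] [ 1.79930526e+02 -2.90425512e-02  1.37410424e+02] [  5.82169855   3.67669764 -11.0807949 ] [ 0.54366548 -0.8353868   0.00085617] 0.17486499400783237
{'pixel': [284.4, 277.2], 'score': 0.63} [ 0.40155503 -0.18210161  0.044     ]
```

View pics/s3.png

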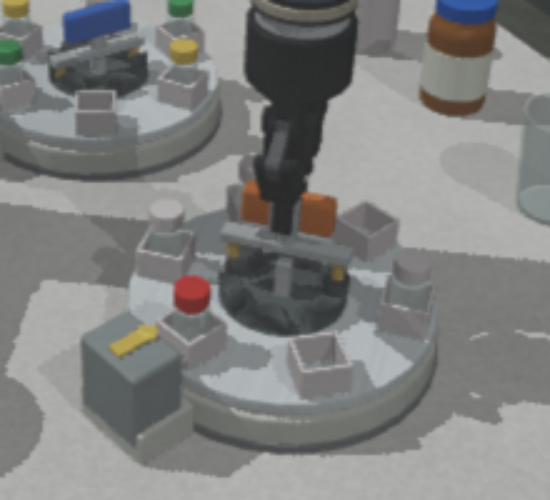

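The red vial is now where the white one stood. Next I lower the handle home, release it and retreat.

apply_moves([
  [[0,0,0,0.06,0,0,0],[0,0,0,0.07,0,0,0],[0,0,0,0.07,0,0,0],[0,0,0,0.07,0,0,0],[0,0,0,0.07,0,0,0],[0,0,0,0.06,0,0,0],[0,0,0,0.03,0,0,0],[0,0,0,0,0,0,0],[0,0,0,0,0,0,0]],
])

```text
t: 8.95
tool_pos: [0.4844, -0.164, 0.0879]
tcp_rot: [179.9, -0.0, 137.4]
wrist_force: [4.7, 5.6, -5.6]
grip_width: 0.177
```

apply_moves([
  [[45,0,0,0,0,0,0],[45,0,0,0,0,0,0],[45,0,0,0,0,0,0],[45,0,0,0,0,0,0],[45,0,0,0,0,0,0],[45,0,0,0,0,0,0]],
])

```text
t: 9.55
tool_pos: [0.484, -0.1649, 0.0879]
tcp_rot: [-180.0, 0.0, 137.4]
wrist_force: [-0.1, 0.9, -0.1]
grip_width: 0.528
```

apply_moves([
  [[45,0,0,-0.2,0,0,0],[45,0,0,-0.5,0,0,0],[45,0,0,-0.6,0,0,0],[45,0,0,-0.6,0,0,0],[45,0,0,-0.6,0,0,0],[45,0,0,-0.5,0,0,0],[45,0,0,0,0,0,0],[45,0,0,0,0,0,0]],
])

```text
t: 10.35
tool_pos: [0.484, -0.1647, 0.2386]
tcp_rot: [180.0, 0.1, 137.5]
wrist_force: [0.2, -0.4, -0.0]
grip_width: 0.53
```

```bash
python3 - <<'E'
from h import *
s=sensors.get_state(); print(s["t"],s["tool_pos"],s["tcp_rot"],s["wrist_force"])
m=vision.camera_model("wrist"); a=vision.snapshot("wrist"); b=vision.snapshot("side")
for c,mm in (("wrist",m),("side",None)):
  for n,z in [("orange_grip",.103),("red_vial",.044),("orange_reading_point",.044)]:
    for q in nets.tip_of(c,n)[:1]: print(c,n,q,at_z(c,q["pixel"],z,mm).round(4))
h=cv2.cvtColor(a,cv2.COLOR_BGR2HSV); k=cv2.inRange(h,(5,150,60),(18,255,255)); k[:130]=0;k[280:]=0;k[:,:200]=0;k[:,350:]=0
P=np.array([at_z("wrist",p,.118,m)[:2] for p in np.argwhere(k)],np.float32); print(cv2.minAreaRect(P))
b=cv2.resize(b[150:350,200:420],(440,400)); cv2.imwrite("pics/e.png",np.hstack([cv2.resize(a[:400],(360,400))[:, :],b]))
E
```

```text
10.35 [ 0.48399199 -0.16466445  0.23860457] [1.79986559e+02 8.50049410e-02 1.37456117e+02] [ 1.99441983e-01 -3.82276010e-01 -2.93820181e-04]
wrist orange_grip {'pixel': [202.9, 282.0], 'score': 0.85} [ 0.4874 -0.1643  0.103 ]
wrist red_vial {'pixel': [138.8, 201.5], 'score': 0.6} [ 0.3907 -0.1898  0.044 ]
wrist orange_reading_point {'pixel': [137.8, 198.1], 'score': 0.91} [ 0.3873 -0.1917  0.044 ]
side orange_grip {'pixel': [239.9, 316.1], 'score': 0.82} [ 0.4917 -0.1583  0.103 ]
side red_vial {'pixel': [286.5, 274.8], 'score': 0.53} [ 0.3952 -0.1855  0.044 ]
side orange_reading_point {'pixel': [286.7, 277.2], 'score': 0.57} [ 0.399  -0.1878  0.044 ]
((0.48276951909065247, -0.16249631345272064), (0.015613117255270481, 0.07000476121902466), 47.4462890625)
```

View pics/e.png

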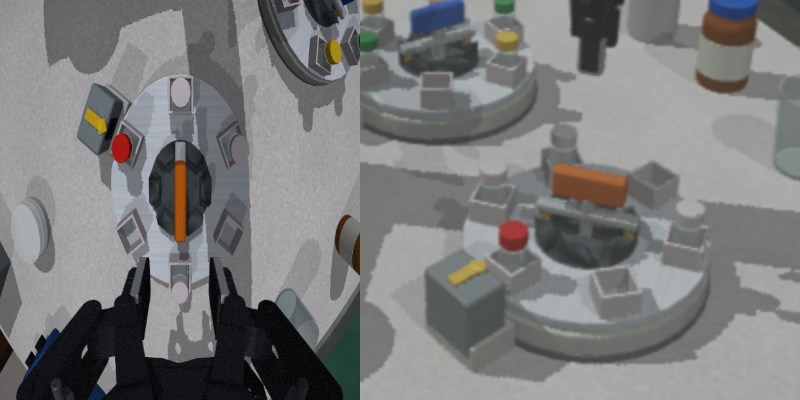

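The red vial is at the head, but the side-view grip point is 3 px higher than at the start. I'll check the handle height by fitting the bar's projection before and after.

```bash
python3 - <<'E'
from h import *
from scipy.spatial.transform import Rotation as Ro
from scipy.optimize import minimize
def fit(cam,im,yaw):
    m=vision.camera_model(cam); R=Ro.from_euler('xyz',m["orientation"],degrees=True).as_matrix()
    h=cv2.cvtColor(im,cv2.COLOR_BGR2HSV); k=cv2.inRange(h,(3,120,40),(19,255,255))
    w=np.zeros_like(k); w[205:275,270:360]=255; k&=w
    n,l,st,_=cv2.connectedComponentsWithStats(k); k=(l==1+np.argmax(st[1:,4])).astype(np.uint8)
    K4=cv2.resize(k,None,fx=4,fy=4,interpolation=cv2.INTER_NEAREST)
    B=np.array([[a,b,c] for a in(-.035,.035) for b in(-.008,.008) for c in(-.015,.015)])@Ro.from_euler('z',yaw,degrees=True).as_matrix().T
    def cost(p):
        q=(B+[p[0],p[1],p[2]]-m["origin"])@R; uv=q[:,:2]/q[:,2:]*m["mtx"][0,0]+[m["mtx"][0,2],m["mtx"][1,2]]
        g=np.zeros_like(K4); cv2.fillConvexPoly(g,cv2.convexHull(np.int32(np.round(uv*4+2))),1); return int((g!=K4).sum())
    # axis held fixed, only height varied (plus shared xy)
    zs=np.arange(.095,.13,.001); c=[min(cost((.4838+dx,-.1643,z)) for dx in np.arange(-.006,.0061,.002)) for z in zs]
    c0=[cost((.4838,-.1643,z)) for z in zs]
    return k.sum(),zs[np.argmin(c)],min(c),zs[np.argmin(c0)],min(c0)
print(fit("side",cv2.imread("pics/side0.png"),17.3)); print(fit("side",vision.snapshot("side"),-42.6))
E
```

```text
(np.uint64(477), np.float64(0.10300000000000001), 2152, np.float64(0.10300000000000001), 2176)
(np.uint64(559), np.float64(0.10300000000000001), 2327, np.float64(0.10200000000000001), 2341)
```

```bash
python3 -c "
from rig import ctrl; print(ctrl.job_done())"
```

```text
the job is handed in; nothing more can be done
None
```

The red-capped vial now stands at the reading head, and the job is handed in. I gripped the orange handle, lifted it about 21 mm, turned the carousel 60° clockwise, lowered it into the notch, let go and backed off about 150 mm above it. This took about 10.5 s of the 38 s allowed, and the blue handle was not touched.

- **Turn:** the bar went from 17.1° to about -42.6°, a change of 59.7°.
- **Vial:** in the pictures the red vial stands upright in its well in front of the yellow arrow. The two cameras put it at about (0.393, -0.188), a few millimetres from where the reading point was measured at the start.
- **Handle home:** a fit of the bar's outline in the side view gives a height of 102–103 mm, against 103 mm at the start.
- **Contact:** the wrist force was about 0 after I backed off.

**One disagreement:** the network's grip point in the last side view was about 3 px higher than at the start, as if the handle stood a few millimetres up. The outline fit did not bear this out, so I put it down to the network's error.

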